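Fit the drain cover and hold a glass on the rinser

TASK

Get the glass rinser working: put its loose drain cover into the empty recess of the rinser, push it down firmly so that it lies level and flush, and let go of it. Then take the small upside-down glass, set it mouth down in the middle of the rinser's round spring platform and push the platform straight down with it by about 10 mm, half of its travel. Finish like that: the program ends while the gripper still holds the glass and keeps the platform pressed, and the other things on the counter stay where they are.

Things in the scene. Friction and masses are not known exactly. Their poses are not given: they have to be found in the camera images.
- rinser: Glass rinser, a fixed low steel box 160 (its x) x 260 (its y) x 40 mm high on the counter; origin at the centre of its underside, x and y level along its sides, z up. Its +y half carries the round platform (centre 70 mm to +y), its -y half has the open rectangular recess (centre 62 mm to -y). It stands turned up to 0.3 rad either way.
- recess (a point): Centre of the ledge on which the drain cover is to sit, inside the recess of the rinser: 34 mm above the counter, 6 mm below the rinser's top face. The recess opening is 106 mm along the rinser's x and 90 mm along its y, with a 2 mm chamfer (3 mm clearance round the cover); below the ledge is an open sump. Axes as the rinser's.
- platform_top (a point): Middle of the flat top face of the rinser's round grey platform with dark radial grooves, 72 mm in diameter, 6 mm thick; 66 mm above the counter when released (26 mm above the housing), and sinks with the platform. Axes as the rinser's.
- platform (a joint): Travel of the platform in m: 0 released (up), 0.020 at its lower stop. A spring pushes it back up: about 4 N at first, 8 N at 10 mm, 12 N at the stop.
- drain_cover: Loose drain cover, a flat steel plate 100 (its x) x 84 (its y) x 6 mm with dark slots and a bridge handle on top, 220 g; lies on the counter. Origin at the centre of its underside, z up. It fits the recess with its x along the rinser's x, either way round; its origin then lies on recess and its plate is flush with the rinser's top. A push of some 5 to 10 N on the handle is firm.
- cover_handle (a point): Middle of the cover's handle bar, 26 mm above the cover's underside. The bar is 12 mm thick (cover's x), 50 mm long (cover's y), 12 mm high (20 to 32 mm above the underside), on two posts at its ends: pinch it across its thickness, fingers closing along the cover's x.
- small_glass: Small clear drinking glass, standing upside down (mouth down) on the counter: 61 mm high, 48 mm across at the rim (below), tapering to 38 mm at the foot (now on top), about 43 mm across at mid height; 70 g. Origin at the centre of its foot, so at the top, 61 mm above the rim; its own z points down.
- glass_rim (a point): Centre of the mouth of the small glass, in the plane of its rim (down, on the counter at the start).
- tumbler_1: Bystander: large clear tumbler upside down, 81 mm wide, 91 mm high; origin under its centre. Leave alone.
- tumbler_2: Bystander: second large clear tumbler upside down, 81 mm wide, 91 mm high; origin under its centre. Leave alone.
- mug: Bystander: cream mug upside down, 64 x 91 x 50 mm with its handle; origin at the middle of its footprint. Leave alone.
- fork: Bystander: fork 200 mm long, 14 mm high, lying at the front edge; origin under its middle. Leave alone.
- plate_scraper: Bystander: plate scraper 211 x 89 x 22 mm lying at the left; origin under its middle. Leave alone.
- spoon: Bystander: spoon 195 mm long, 15 mm high, lying at the front edge; origin under its middle. Leave alone.
Not all that is in view belongs to the job. What is shaped like the small_glass but purple or turquoise is not meant.

How it is judged:
By the outcome, as a careful person would: the job done as asked, in the order asked, and still so for the second after the job is handed in, while the arm keeps its last pose, push and grip.
It also fails if it takes over 58 s, if anything falls off the work surface, if the arm or the gripper's body presses on something with over 40 N, if the wrist force passes 120 N, or if a joint passes its speed limit or range.

ROBOT

A 7-joint arm with a two-finger parallel gripper is mounted at the origin on a cart in front of the work surface, level with it; the furniture and walls round the work are solid. World frame = base frame: x ahead of the robot, y to its left, z up, the work surface at z = 0. Lengths are in m, angles in rad, forces in N, time in s.
With the tool pointing down it reaches from about 0.35 to 0.9 m from the base axis. Payload 7.2 kg.
Tool frame: the origin (TCP) lies on the centre line of the jaws, within the pads' length; the fingertips stand 11 mm ahead of it and the grasp point (between the pads) lies 8 mm behind it; z points along the fingers, y is the line along which they close (so a half turn about z gives the same grasp; the last joint's range is limited). The gripper opens to 88 mm and grips with 3 to 60 N. Pads are 20 mm wide; open, the fingers measure 115 mm over their backs; the gripper's body (75 mm by 178 mm) begins 61 mm behind the grasp point.
Start: joints at [-1.364, 0.411, -0.013, 1.596, 0.006, 1.134, -0.082], TCP at [0.17, 0.602, 0.234] pointing down, gripper open.
Joint ranges: [-2.95, 2.95], [-0.29, 1.99], [-1.47, 1.44], [0.14, 2.54], [-1.03, 4.17], [0.13, 1.85], [-2.86, 2.86]. Speed limits (rad/s): [2.39, 2.39, 3.01, 3.01, 3.14, 3.14, 3.14].

INTERFACE

Orientations are given as a unit quaternion [w, x, y, z].
In Python, from workcell import robot gives the robot as it stands.
- The arm moves only by the tool apply_moves, never from a script. Its argument "increments" is a list of rows, each an object of numbers: "jaw": the opening, from -1 (shut) to 1 (fully open); "dx", "dy", "dz": the shift along the tool's x, y, z in m; "spin": the turn about the tool's z in rad. In form: [{"jaw": .., "dx": .., "dy": .., "dz": .., "spin": ..}, ...]. A call has 1 to 12 rows; each row is the pose to reach, as a shift and turn from the pose commanded when the call began, along the tool's axes at that moment; what a row does not reach only later rows make up. A row lasts 1/10 s, in which the tool goes at most 50 mm and 8.59 degrees, less where a joint would pass 70% of its speed; a pose out of reach is approached as far as the arm can. A call with a gripper value outside its range is refused whole. The fingers move at their own pace and stop on an object; "squeeze" is the grip in N (left out, the last holds). Time passes only in rows, so rows that repeat a pose let the fingers close. It gives the time, the measured TCP pose, the force, the opening and the grip force at its end, in the units of the state.
- robot.sense(): the state, without advancing time (a new reading comes with each control period).
- robot.read_camera(name): name is "scene" or "top" or "wrist"; returns the picture (420x560x3 uint8, blue, green, red); there is no depth.
- robot.camera_info(name): a dict with "fovy" (degrees; the focal length in pixels is half the picture's height over the tangent of half this angle, whatever the lens; pixels are square), "cx", "cy" (the principal point, pixels), "R" (3x3) and "t" (3): a world point X has camera coordinates R X + t. Camera axes: x right, y down, z forward; pixel columns grow to the right and rows downward; lengths in m; the calibration is good to about 2 mm. A picture is of the moment at which its call begins: read the wrist's pose just before it. camera_info takes no time and is no camera call; for the wrist camera it gives the pose at the moment of the call.
- robot.sign_off(): hands the job in; it is judged then, once.
The state is a dict: "clock": time; "joint_pos": joint angles; "joint_velocities": joint speeds; "joint_efforts": joint torques, N m; "ee_pos": TCP position; "tool_rot": TCP orientation; "ft_force": force on the tool from outside, world axes, zero at the start; "wrist_torque": the same for the moment, N m; "opening": finger opening in m; "gripper_force": force on a finger pad.
Only numpy, scipy, OpenCV 4.12 (cv2) and the standard library are available. Lean on these libraries where they do the work, as an engineer would, in place of code of your own. Each camera call takes 0.05 s, during which the arm holds its last target. There are 200 camera calls.

## Working session

There is one attempt and no reset: what is moved stays moved. The work goes in short steps, Python scripts to look and compute and a tool call to move; the robot and the scene stay as the last step left them, time stands still between calls to the robot, and variables do not carry over. Pictures are saved under pics/ and viewed, at most 10 in all, crops included, and the job is handed in when it is done.

Besides the shell and the picture viewer there is one more tool, called after ">>>" by a JSON object that holds its "fn" and its "kwargs". apply_moves: Moves the arm, as the interface text tells. Its arguments: {"type":"object","properties":{"increments":{"type":"array"},"squeeze":{"type":"number"}},"required":["increments"]}

```bash
mkdir -p pics
cat > h.py <<'E'
import numpy as np, cv2
from workcell import robot
def ray(info,u,v,z):
    f=210/np.tan(np.radians(info["fovy"])/2)
    R=np.array(info["R"]);t=np.array(info["t"])
    c=-R.T@t; d=R.T@np.array([(u-info["cx"])/f,(v-info["cy"])/f,1])
    return c+d*(z-c[2])/d[2]
def proj(info,X):
    f=210/np.tan(np.radians(info["fovy"])/2)
    p=np.array(info["R"])@np.array(X)+np.array(info["t"])
    return f*p[0]/p[2]+info["cx"],f*p[1]/p[2]+info["cy"]
E
python3 - <<'E'
from h import *
for n in("scene","top"):
    im=robot.read_camera(n);cv2.imwrite(f"pics/{n}0.png",im);i=robot.camera_info(n);print(i)
print(robot.sense())
E
```

```text
{'fovy': 54.58661734798803, 'cx': 281.7253553538179, 'cy': 207.99906005732234, 'R': array([[ 0.82407263, -0.56647943, -0.00231308],
       [-0.35492958, -0.51313446, -0.7814845 ],
       [ 0.44150797,  0.64482097, -0.62392037]]), 't': array([-0.31974731,  0.30050937,  0.82194828])}
{'fovy': 52.24234763758256, 'cx': 272.10349517337903, 'cy': 206.0179580899802, 'R': array([[-0.02086549, -0.99977613, -0.00351123],
       [-0.97119879,  0.02110259, -0.23733433],
       [ 0.23735529, -0.001542  , -0.97142168]]), 't': array([0.1588964 , 0.5054941 , 1.30487796])}
{'clock': 0.1, 'joint_pos': array([-1.36415818,  0.41183577, -0.01268218,  1.59694962,  0.00559592,
        1.13426693, -0.08221694]), 'joint_velocities': array([ 0.00210398, -0.00309911,  0.00043841, -0.00206389,  0.0002728 ,
       -0.00061048,  0.00028325]), 'joint_efforts': array([ 2.38613160e-03, -5.89096069e+01,  6.43640142e-01, -2.91710955e+01,
       -5.38272341e-02,  1.44549823e-02,  6.82310520e-05]), 'ee_pos': array([0.16955467, 0.60111897, 0.23288781]), 'tool_rot': array([-4.36309004e-05,  1.36997766e-01,  9.90571100e-01, -7.10741832e-04]), 'ft_force': array([ 0.38170306,  0.86044242, -0.30177711]), 'wrist_torque': array([-0.01894557,  0.03309954, -0.00330481]), 'gripper_force': 0.0, 'opening': 0.08778589792706734}
```

View pics/top0.png

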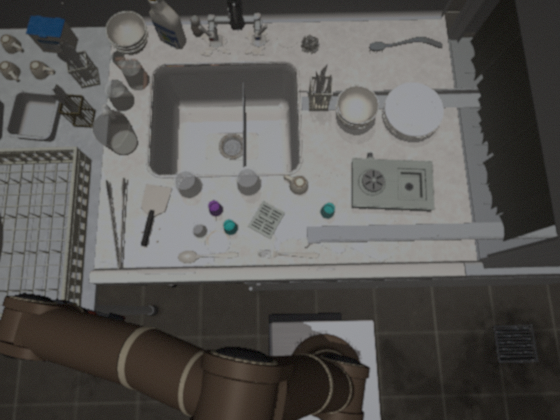

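View pics/scene0.png

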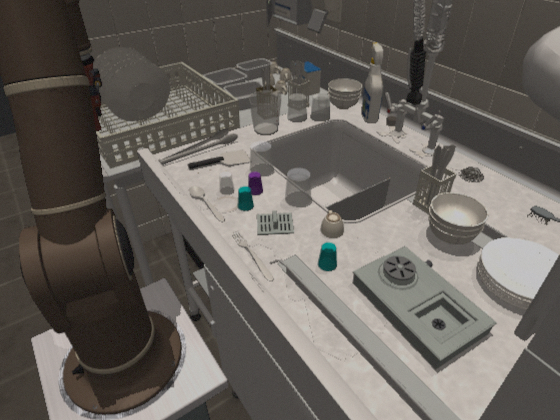

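The top view shows the small clear glass at about (200,230), the cover at (267,219), and the rinser at (392,184) with its platform at (373,180) and recess at (411,185). The scene view agrees: glass (226,184), cover (275,222), purple and turquoise decoys near the glass.

Run:
```python
from h import *
i=robot.camera_info("top");s=robot.camera_info("scene")
for n,u,v,z in[("glass",200,230,.05),("cover",267,219,.006),("rinser",392,184,.04),("plat",373,180,.066),("recess",411,185,.04),("tum2",249,180,.09),("mug",298,184,.04),("bar",310,232,.02),("turq",230,227,.05),("turq2",328,210,.05)]:
    p=ray(i,u,v,z);print(n,p.round(3),np.round(proj(s,p)))
im=cv2.imread("pics/top0.png")[145:270,170:450];cv2.imwrite("pics/topc.png",cv2.resize(im,None,fx=2.8,fy=2.8,interpolation=cv2.INTER_CUBIC))
w=robot.camera_info("wrist");print(w)
R=np.array(w["R"]);print(-R.T@w["t"])
```

```text
glass [0.438 0.379 0.05 ] [224. 179.]
cover [0.479 0.166 0.006] [275. 223.]
rinser [ 0.58  -0.246  0.04 ] [417. 294.]
plat [ 0.587 -0.179  0.066] [398. 266.]
recess [ 0.575 -0.308  0.04 ] [439. 315.]
tum2 [0.588 0.22  0.09 ] [296. 176.]
mug [0.586 0.062 0.04 ] [329. 219.]
bar [0.43  0.027 0.02 ] [289. 255.]
turq [0.446 0.283 0.05 ] [242. 193.]
turq2 [ 0.494 -0.031  0.05 ] [325. 250.]
{'fovy': 65.75467236598303, 'cx': 277.15660008851876, 'cy': 211.7306354779195, 'R': array([[ 2.70633211e-01,  9.62682324e-01, -6.38819532e-04],
       [ 9.20230479e-01, -2.58503976e-01,  2.93856360e-01],
       [ 2.82725186e-01, -8.01151517e-02, -9.55849377e-01]]), 't': array([-0.62470876, -0.03430797,  0.39164275])}
[0.0899109  0.62390385 0.38403402]
```

View pics/topc.png

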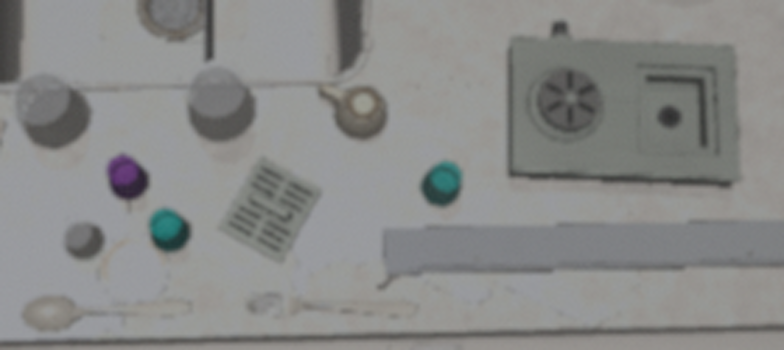

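The enlarged top view shows the glass at (84,240), cover corners near (265,155),(320,190),(282,262),(218,228), and the rinser at (510–737, 37–183) with its platform at (570,100). Next, a closer look with the wrist camera.

>>> {"fn": "apply_moves", "kwargs": {"increments": [{"jaw":1,"dx":-0.36,"dy":-0.24,"dz":0,"spin":0},{"jaw":1,"dx":-0.36,"dy":-0.24,"dz":0,"spin":0},{"jaw":1,"dx":-0.36,"dy":-0.24,"dz":0,"spin":0},{"jaw":1,"dx":-0.36,"dy":-0.24,"dz":0,"spin":0},{"jaw":1,"dx":-0.36,"dy":-0.24,"dz":0,"spin":0},{"jaw":1,"dx":-0.36,"dy":-0.24,"dz":0,"spin":0},{"jaw":1,"dx":-0.36,"dy":-0.24,"dz":0,"spin":0},{"jaw":1,"dx":-0.36,"dy":-0.24,"dz":0,"spin":0},{"jaw":1,"dx":-0.36,"dy":-0.24,"dz":0,"spin":0},{"jaw":1,"dx":-0.36,"dy":-0.24,"dz":0,"spin":0},{"jaw":1,"dx":-0.36,"dy":-0.24,"dz":0,"spin":0}]}}

```text
clock: 1.2
ee_pos: [0.451, 0.2724, 0.2334]
tool_rot: [-0.0, 0.138, 0.99, -0.0]
ft_force: [-0.4, 0.1, 0.4]
opening: 0.088
gripper_force: 0.0
```

Run:
```python
from h import *
s=robot.sense();print(s["joint_pos"].round(3),s["ee_pos"],s["tool_rot"],s["clock"])
i=robot.camera_info("wrist");np.save("w1.npy",i,allow_pickle=True)
im=robot.read_camera("wrist");cv2.imwrite("pics/w1.png",im)
```

```text
[-0.783  0.243  0.179  1.843 -0.049  1.06   0.708] [0.45104004 0.27237548 0.23335977] [-2.92336249e-04  1.37871757e-01  9.90450038e-01 -1.20033315e-04] 1.2
```

View pics/w1.png

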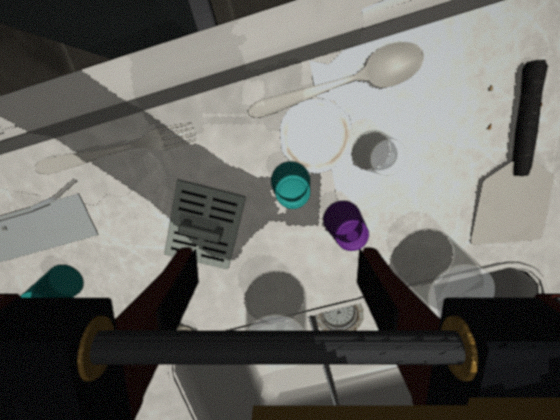

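The wrist view shows the cover with corners near (177,179),(246,193),(235,268),(166,250) and its handle at (203,228). The small clear glass is at (378,152), and the decoys are turquoise (291,186) and purple (346,226).

```bash
cat >> h.py <<'E'
def wi(n): return np.load(n,allow_pickle=True).item()
def crop(n,out,x0,x1,y0,y1,f):
    im=cv2.imread(n)[y0:y1,x0:x1];im=cv2.convertScaleAbs(im,alpha=1.5,beta=20)
    cv2.imwrite(out,cv2.resize(im,None,fx=f,fy=f,interpolation=cv2.INTER_CUBIC))
E
python3 - <<'E'
from h import *
i=wi("w1.npy")
P=[ray(i,u,v,.006) for u,v in[(177,179),(246,193),(235,268),(166,250)]]
P=np.array(P)[:,:2];print(P,[np.linalg.norm(P[k]-P[k-1]) for k in range(4)],P.mean(0))
print("handle",ray(i,203,226,.032))
im=cv2.imread("pics/w1.png")
a=im[160:285,155:260];b=im[115:190,340:410]
sc=cv2.resize(a,None,fx=4,fy=4,interpolation=3);sd=cv2.resize(cv2.convertScaleAbs(b,alpha=1.5),None,fx=4,fy=4,interpolation=3)
o=np.zeros((500,720,3),np.uint8);o[:500,:420]=sc;o[:300,430:710]=sd;cv2.imwrite("pics/w1c.png",o)
E
```

```text
[[0.41206522 0.16077626]
 [0.45052666 0.23414967]
 [0.54136225 0.19081868]
 [0.49365606 0.11467046]] [np.float64(0.09371665719731154), np.float64(0.08284285817197387), np.float64(0.10064133764884015), np.float64(0.08985784057665518)] [0.47440255 0.17510377]
handle [0.46886161 0.17906099 0.032     ]
```

View pics/w1c.png

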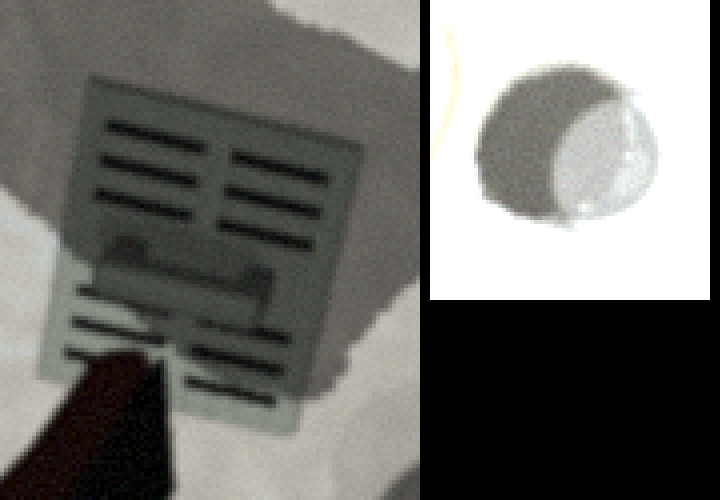

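The crop gives cover corners (177.5,179.5),(245.5,197),(229.5,268.8),(164.5,254.5), the handle bar centre at about (200,233), and the glass foot disc to the right of its shadow at about (382,152).

```bash
cat >> h.py <<'E'
def quad(i,pts,z):
    P=np.array([ray(i,u,v,z) for u,v in pts])[:,:2]
    print(P.round(4),[round(np.linalg.norm(P[k]-P[k-1]),4) for k in range(4)],"c",P.mean(0).round(4))
    d=[np.degrees(np.arctan2(*(P[k]-P[k-1])[::-1])).round(1) for k in range(4)];print("ang",d);return P
E
python3 - <<'E'
from h import *
i=wi("w1.npy")
quad(i,[(177.5,179.5),(245.5,197),(229.5,268.8),(164.5,254.5)],.006)
print("handle",ray(i,200,233,.030))
# top view
t=robot.camera_info("top")
c=[(265,155),(320,190),(282,262),(218,228)]
quad(t,[(x/2.8+170,y/2.8+145) for x,y in c],.006)
c=[(510,37),(737,46),(733,181),(510,173)]
quad(t,[(x/2.8+170,y/2.8+145) for x,y in c],.04)
print(ray(t,570/2.8+170,100/2.8+145,.066))
print("glassfoot",ray(i,(165+430)/4+0,0,0) if 0 else ray(i,340+165/4,115+152/4,.061))
E
```

```text
[[0.4128 0.1611]
 [0.4551 0.2321]
 [0.5405 0.1837]
 [0.4989 0.1106]] [np.float64(0.0999), np.float64(0.0826), np.float64(0.0982), np.float64(0.0841)] c [0.4768 0.1719]
ang [np.float64(149.6), np.float64(59.2), np.float64(-29.6), np.float64(-119.6)]
handle [0.47662085 0.17212986 0.03      ]
[[0.5422 0.1725]
 [0.4981 0.1082]
 [0.4131 0.1548]
 [0.455  0.2291]] [np.float64(0.104), np.float64(0.078), np.float64(0.097), np.float64(0.0853)] c [0.4771 0.1661]
ang [np.float64(-33.0), np.float64(-124.5), np.float64(151.3), np.float64(60.6)]
[[ 0.6719 -0.1217]
 [ 0.6547 -0.3899]
 [ 0.4907 -0.3672]
 [ 0.5057 -0.1109]] [np.float64(0.1665), np.float64(0.2688), np.float64(0.1656), np.float64(0.2568)] c [ 0.5808 -0.2475]
ang [np.float64(-3.7), np.float64(-93.7), np.float64(172.1), np.float64(86.6)]
[ 0.58437389 -0.18047127  0.066     ]
glassfoot [0.43669609 0.38360085 0.061     ]
```

>>> {"fn": "apply_moves", "kwargs": {"increments": [{"jaw":0,"dx":-0.0522,"dy":-0.0897,"dz":0,"spin":1.824},{"jaw":0,"dx":-0.0522,"dy":-0.0897,"dz":0,"spin":1.824},{"jaw":0,"dx":-0.0522,"dy":-0.0897,"dz":0.05,"spin":1.824},{"jaw":0,"dx":-0.0522,"dy":-0.0897,"dz":0.08,"spin":1.824},{"jaw":0,"dx":-0.0522,"dy":-0.0897,"dz":0.1,"spin":1.824},{"jaw":0,"dx":-0.0522,"dy":-0.0897,"dz":0.1,"spin":1.824},{"jaw":0,"dx":-0.0522,"dy":-0.0897,"dz":0.1,"spin":1.824},{"jaw":0,"dx":-0.0522,"dy":-0.0897,"dz":0.1,"spin":1.824},{"jaw":0,"dx":-0.0522,"dy":-0.0897,"dz":0.1,"spin":1.824},{"jaw":0,"dx":-0.0522,"dy":-0.0897,"dz":0.1,"spin":1.824},{"jaw":0,"dx":-0.0522,"dy":-0.0897,"dz":0.1,"spin":1.824},{"jaw":0,"dx":-0.0522,"dy":-0.0897,"dz":0.1,"spin":1.824}]}}

```text
clock: 2.45
ee_pos: [0.4759, 0.1744, 0.1334]
tool_rot: [-0.0, 0.862, 0.507, -0.0]
ft_force: [-0.6, 0.1, -0.0]
opening: 0.0439
gripper_force: 0.0
```

>>> {"fn": "apply_moves", "kwargs": {"increments": [{"jaw":0,"dx":0,"dy":0,"dz":0,"spin":0.025},{"jaw":0,"dx":0,"dy":0,"dz":0,"spin":0.025},{"jaw":0,"dx":0,"dy":0,"dz":0,"spin":0.025}]}}

```text
clock: 2.75
ee_pos: [0.4765, 0.1731, 0.1336]
tool_rot: [-0.0, 0.866, 0.5, -0.0]
ft_force: [0.7, -0.2, 0.3]
opening: 0.044
gripper_force: 0.0
```

```bash
cat >> h.py <<'E'
def tool():
    s=robot.sense();w,x,y,z=s["tool_rot"]
    from scipy.spatial.transform import Rotation as Ro
    M=Ro.from_quat([x,y,z,w]).as_matrix();return s,M
def inc(goal,yaw=None):
    s,M=tool();d=M.T@(np.array(goal)-s["ee_pos"]);cy=np.degrees(np.arctan2(M[1,1],M[0,1]))
    print("ee",s["ee_pos"].round(4),"yaw_y",cy.round(2),"tilt",M[:,2].round(4),"inc",d.round(4),"spin",None if yaw is None else np.radians((cy-yaw+180)%360-180).round(4),"t",s["clock"],"j",s["joint_pos"].round(2))
E
python3 - <<'E'
from h import *
inc([.4768,.1719,.021],-30.4)
i=robot.camera_info("wrist");np.save("w2.npy",i,allow_pickle=True)
im=robot.read_camera("wrist");cv2.imwrite("pics/w2.png",im)
E
```

```text
ee [0.4765 0.1731 0.1336] yaw_y -30.04 tilt [-3.e-04  2.e-04 -1.e+00] inc [-0.0009  0.0009  0.1126] spin 0.0063 t 2.75 j [-0.91  0.37  0.59  2.02 -0.27  0.83 -0.7 ]
```

View pics/w2.png

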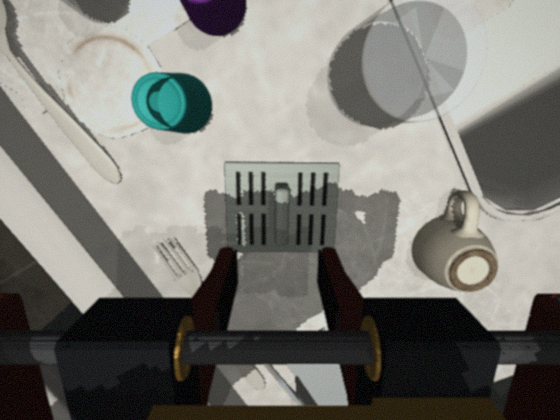

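The cover is square to the jaws: corners at (224,162),(340,163),(337,250),(227,250), with the handle at (282,213) between the fingers.

Run:
```python
from h import *
i=wi("w2.npy")
quad(i,[(225,162),(339.5,163.5),(337.5,250),(226.5,250)],.006)
print(ray(i,282,186,.032),ray(i,281.5,244,.032))
inc([.4768,.1719,.021],-30.4)
```

```text
[[0.4561 0.2308]
 [0.5405 0.1806]
 [0.5025 0.1096]
 [0.4131 0.1612]] [np.float64(0.0818), np.float64(0.0982), np.float64(0.0806), np.float64(0.1033)] c [0.478  0.1705]
ang [np.float64(58.3), np.float64(-30.8), np.float64(-118.1), np.float64(150.0)]
[0.49049635 0.1933488  0.032     ] [0.46548249 0.15043009 0.032     ]
ee [0.4766 0.1729 0.1336] yaw_y -30.1 tilt [-2.e-04  2.e-04 -1.e+00] inc [-0.0008  0.0007  0.1126] spin 0.0052 t 2.8 j [-0.91  0.37  0.59  2.02 -0.27  0.83 -0.7 ]
```

Consistent. Descend and grip.

>>> {"fn": "apply_moves", "kwargs": {"squeeze": 30, "increments": [{"jaw":0,"dx":-0.001,"dy":0.0015,"dz":0.04,"spin":0.006},{"jaw":0,"dx":-0.001,"dy":0.0015,"dz":0.075,"spin":0.006},{"jaw":0,"dx":-0.001,"dy":0.0015,"dz":0.1,"spin":0.006},{"jaw":0,"dx":-0.001,"dy":0.0015,"dz":0.1125,"spin":0.006},{"jaw":0,"dx":-0.001,"dy":0.0015,"dz":0.1125,"spin":0.006},{"jaw":-0.9,"dx":-0.001,"dy":0.0015,"dz":0.1125,"spin":0.006},{"jaw":-1,"dx":-0.001,"dy":0.0015,"dz":0.1125,"spin":0.006},{"jaw":-1,"dx":-0.001,"dy":0.0015,"dz":0.1125,"spin":0.006},{"jaw":-1,"dx":-0.001,"dy":0.0015,"dz":0.1125,"spin":0.006},{"jaw":-1,"dx":-0.001,"dy":0.0015,"dz":0.1125,"spin":0.006},{"jaw":-1,"dx":-0.001,"dy":0.0015,"dz":0.1125,"spin":0.006},{"jaw":-1,"dx":-0.001,"dy":0.0015,"dz":0.1125,"spin":0.006}]}}

```text
clock: 4.0
ee_pos: [0.4783, 0.171, 0.0219]
tool_rot: [-0.0, 0.869, 0.495, 0.001]
ft_force: [-1.1, 0.1, 7.3]
opening: 0.0116
gripper_force: 30.0
```

>>> {"fn": "apply_moves", "kwargs": {"increments": [{"jaw":-1,"dx":0,"dy":0,"dz":-0.02,"spin":0},{"jaw":-1,"dx":0,"dy":0,"dz":-0.06,"spin":0},{"jaw":-1,"dx":0,"dy":0,"dz":-0.1,"spin":0},{"jaw":-1,"dx":0,"dy":0,"dz":-0.14,"spin":0},{"jaw":-1,"dx":-0.02,"dy":0.014,"dz":-0.18,"spin":0},{"jaw":-1,"dx":-0.05,"dy":0.035,"dz":-0.22,"spin":0},{"jaw":-1,"dx":-0.09,"dy":0.063,"dz":-0.24,"spin":0},{"jaw":-1,"dx":-0.13,"dy":0.091,"dz":-0.255,"spin":0},{"jaw":-1,"dx":-0.17,"dy":0.12,"dz":-0.26,"spin":0},{"jaw":-1,"dx":-0.21,"dy":0.148,"dz":-0.26,"spin":0},{"jaw":-1,"dx":-0.25,"dy":0.176,"dz":-0.26,"spin":0},{"jaw":-1,"dx":-0.28,"dy":0.197,"dz":-0.26,"spin":0}]}}

```text
clock: 5.2
ee_pos: [0.5037, -0.1732, 0.2813]
tool_rot: [0.0, 0.869, 0.495, 0.0]
ft_force: [0.3, 0.2, -1.5]
opening: 0.0119
gripper_force: 30.0
```

>>> {"fn": "apply_moves", "kwargs": {"increments": [{"jaw":-1,"dx":-0.03,"dy":0.021,"dz":0,"spin":0},{"jaw":-1,"dx":-0.06,"dy":0.043,"dz":0,"spin":0},{"jaw":-1,"dx":-0.09,"dy":0.064,"dz":0,"spin":0},{"jaw":-1,"dx":-0.12,"dy":0.085,"dz":0,"spin":0},{"jaw":-1,"dx":-0.145,"dy":0.103,"dz":0,"spin":0},{"jaw":-1,"dx":-0.155,"dy":0.11,"dz":0,"spin":0},{"jaw":-1,"dx":-0.155,"dy":0.11,"dz":0,"spin":0},{"jaw":-1,"dx":-0.155,"dy":0.11,"dz":0,"spin":0},{"jaw":-1,"dx":-0.155,"dy":0.11,"dz":0,"spin":0}]}}

```text
clock: 6.1
ee_pos: [0.5206, -0.358, 0.281]
tool_rot: [-0.001, 0.868, 0.496, 0.0]
ft_force: [0.0, 0.4, -2.0]
opening: 0.0117
gripper_force: 30.0
```

Run:
```python
from h import *
inc([.575,-.308,.1])
i=robot.camera_info("wrist");np.save("w3.npy",i,allow_pickle=True)
im=robot.read_camera("wrist");cv2.imwrite("pics/w3.png",im)
print(robot.sense()["opening"])
```

```text
ee [ 0.5206 -0.358   0.281 ] yaw_y -30.53 tilt [ 1.0e-04  1.4e-03 -1.0e+00] inc [0.0705 0.0216 0.1811] spin None t 6.1 j [-0.04  0.48  0.84  1.56 -0.37  1.27  0.32]
0.0117141712478826
```

View pics/w3.png

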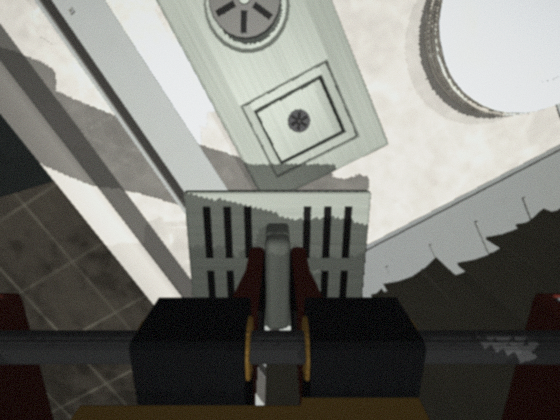

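The view shows the cover held squarely, its far corners at (186,191) and (370,191). The recess is at about (242,105),(327,63),(357,135),(275,176), the platform is at (246,8), and the rinser corner is at (387,143). I'll refine these edges by line fits.

```bash
cat >> h.py <<'E'
from scipy.ndimage import map_coordinates, gaussian_filter
def edge(g,a,b,w=6,m=.12,n=60):
    a,b=np.float64(a),np.float64(b);d=(b-a)/np.linalg.norm(b-a);nn=np.array([-d[1],d[0]])
    s=np.arange(-w,w+.01,.25);pts=[];st=[]
    for t in np.linspace(m,1-m,n):
        p=a+t*(b-a);q=p+s[:,None]*nn
        pr=map_coordinates(g,[q[:,1],q[:,0]],order=1);G=np.abs(np.gradient(pr));k=G.argmax();pts.append(q[k]);st.append(s[k])
    vx,vy,x,y=cv2.fitLine(np.float32(pts),cv2.DIST_HUBER,0,.01,.01).ravel()
    print("  edge off",np.percentile(st,[10,50,90]).round(2));return np.array([x,y]),np.array([vx,vy])
def isect(l,m):
    t=np.linalg.solve(np.c_[l[1],-m[1]],m[0]-l[0]);return l[0]+t[0]*l[1]
def fitquad(g,c,w=6):
    L=[edge(g,c[k],c[(k+1)%4],w) for k in range(4)]
    return [isect(L[k-1],L[k]) for k in range(4)]
E
python3 - <<'E'
from h import *
i=wi("w3.npy");g=gaussian_filter(cv2.cvtColor(cv2.imread("pics/w3.png"),6).astype(float),.7)
c=[(242,105),(327,63),(357,135),(275,176)]
q=fitquad(g,c,5);print(np.round(q,1));P=quad(i,q,.04)
l=edge(g,(325,13),(385,140),7);
for t in(0,1):
    pass
p=[ray(i,*(l[0]+k*l[1]),.04)[:2] for k in(-50,50)];print("side",p,np.degrees(np.arctan2(*(p[1]-p[0])[::-1])))
s,M=tool();z=s["ee_pos"][2]-.0159
top=edge(g,(188,191),(368,191),5);lf=edge(g,(187,195),(190,290),6);rt=edge(g,(369,195),(365,290),6)
C=[ray(i,*isect(top,e),z) for e in(lf,rt)]
for x in C: print("cover in tool",(M.T@(x-s["ee_pos"])).round(4))
for h,e in(("l",lf),("r",rt)):
    a=ray(i,*(e[0]+30*e[1]),z);print(h,(M.T@(a-s["ee_pos"])).round(4))
E
```

```text
edge off [-3.02 -0.25  1.25]
  edge off [-1.75  1.25  1.75]
  edge off [-2.02  0.75  2.3 ]
  edge off [-2.    0.5   2.25]
[[241.2 107.2]
 [324.6  62.6]
 [356.2 134.7]
 [277.3 173.9]]
[[ 0.5271 -0.2617]
 [ 0.6319 -0.2687]
 [ 0.6273 -0.3563]
 [ 0.5236 -0.3494]] [np.float64(0.0878), np.float64(0.105), np.float64(0.0877), np.float64(0.1039)] c [ 0.5775 -0.309 ]
ang [np.float64(87.7), np.float64(-3.9), np.float64(-93.0), np.float64(176.2)]
  edge off [-7.   -5.5  -2.47]
side [array([ 0.66192561, -0.25674712]), array([ 0.65855108, -0.36648976])] -91.76125960507925
  edge off [-1.5   0.25  1.25]
  edge off [-1.    1.    2.25]
  edge off [-0.77  0.62  2.03]
cover in tool [ 0.0408 -0.0514  0.016 ]
cover in tool [0.0404 0.0475 0.0159]
l [-0.0039 -0.0514  0.0159]
r [0.0273 0.0474 0.0159]
```

>>> {"fn": "apply_moves", "kwargs": {"increments": [{"jaw":-1,"dx":0.02,"dy":0.007,"dz":0,"spin":-0.12},{"jaw":-1,"dx":0.04,"dy":0.014,"dz":0.02,"spin":-0.24},{"jaw":-1,"dx":0.06,"dy":0.02,"dz":0.05,"spin":-0.36},{"jaw":-1,"dx":0.0716,"dy":0.0244,"dz":0.09,"spin":-0.4765},{"jaw":-1,"dx":0.0716,"dy":0.0244,"dz":0.13,"spin":-0.4765},{"jaw":-1,"dx":0.0716,"dy":0.0244,"dz":0.16,"spin":-0.4765},{"jaw":-1,"dx":0.0716,"dy":0.0244,"dz":0.181,"spin":-0.4765},{"jaw":-1,"dx":0.0716,"dy":0.0244,"dz":0.191,"spin":-0.4765},{"jaw":-1,"dx":0.0716,"dy":0.0244,"dz":0.191,"spin":-0.4765},{"jaw":-1,"dx":0.0716,"dy":0.0244,"dz":0.191,"spin":-0.4765}]}}

```text
clock: 7.15
ee_pos: [0.5782, -0.3107, 0.0913]
tool_rot: [0.001, 0.727, 0.686, 0.0]
ft_force: [-0.3, -0.0, -2.2]
opening: 0.0117
gripper_force: 30.0
```

Run:
```python
from h import *
inc([.578,-.3087,.056],-3.2)
i=robot.camera_info("wrist");np.save("w4.npy",i,allow_pickle=True)
im=robot.read_camera("wrist");cv2.imwrite("pics/w4.png",im)
sc=robot.read_camera("scene");cv2.imwrite("pics/s4.png",sc)
a=cv2.resize(im,(400,300));b=cv2.resize(sc[225:375,340:520],None,fx=2.2,fy=2.2,interpolation=2)
o=np.zeros((330,800,3),np.uint8);o[:300,:400]=a;o[:330,402:402+396]=b
cv2.imwrite("pics/c4.png",cv2.convertScaleAbs(o,alpha=1.3))
```

```text
ee [ 0.5782 -0.3107  0.0913] yaw_y -3.32 tilt [ 1.3e-03 -5.0e-04 -1.0e+00] inc [ 0.002  -0.0004  0.0353] spin -0.002 t 7.15 j [ 0.02  0.67  0.6   1.68 -0.45  0.93  0.74]
```

View pics/c4.png

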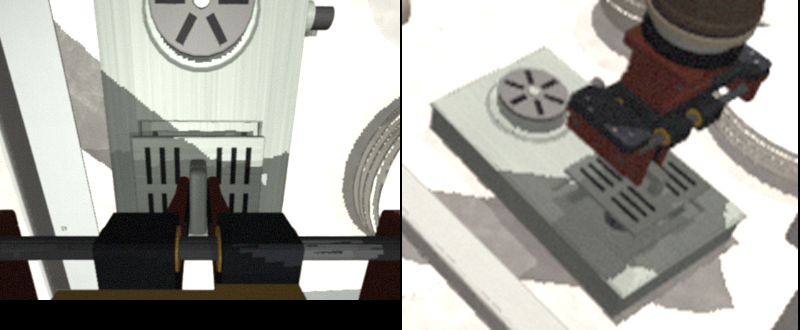

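Left: the cover's front edge spans (131–266, 137), with the recess's far edge at (140–261, 122) just beyond it. Right: the cover hovers over the recess. I'll measure the relative offset.

Run:
```python
from h import *
i=wi("w4.npy");g=gaussian_filter(cv2.cvtColor(cv2.imread("pics/w4.png"),6).astype(float),.6)
s,M=tool();e0=s["ee_pos"]
tc=lambda p:(M.T@(p-e0))[:2].round(4)
zc=e0[2]-.0159
# rows/cols profiles
for y in(174,178,182):
    r=g[y,175:390];d=np.gradient(r);k=np.argsort(-abs(d))[:8];print("row",y,[(175+j,int(d[j])) for j in sorted(k)])
for x in(230,277,330):
    r=g[155:215,x];d=np.gradient(r);k=np.argsort(-abs(d))[:8];print("col",x,[(155+j,int(d[j])) for j in sorted(k)])
for y in(210,230,250):
    r=g[y,165:395];d=np.gradient(r);k=np.argsort(-abs(d))[:16];print("cov",y,[(165+j,int(d[j])) for j in sorted(k)])
for y in(100,140):
    r=g[y,120:440];d=np.gradient(r);k=np.argsort(-abs(d))[:6];print("rins",y,[(120+j,int(d[j])) for j in sorted(k)])
for u,v,z,n in[(196,171,.04,"recL"),(365,171,.04,"recR"),(184,191,zc,"covL"),(371,191,zc,"covR")]: print(n,tc(ray(i,u,v,z)),ray(i,u,v,z)[:2].round(4))
```

```text
row 174 [(np.int64(239), 24), (np.int64(240), 19), (np.int64(359), -18), (np.int64(360), -35), (np.int64(361), -32), (np.int64(363), 17), (np.int64(366), 19), (np.int64(367), 23)]
row 178 [(np.int64(242), 13), (np.int64(246), 14), (np.int64(359), -20), (np.int64(360), -36), (np.int64(361), -27), (np.int64(363), 15), (np.int64(366), 20), (np.int64(367), 20)]
row 182 [(np.int64(248), 20), (np.int64(249), 27), (np.int64(250), 17), (np.int64(359), -23), (np.int64(360), -31), (np.int64(361), -18), (np.int64(365), 15), (np.int64(366), 17)]
col 230 [(np.int64(166), -22), (np.int64(167), -34), (np.int64(168), -26), (np.int64(189), -10), (np.int64(192), 12), (np.int64(193), 11), (np.int64(205), -10), (np.int64(206), -12)]
col 277 [(np.int64(168), -20), (np.int64(181), -27), (np.int64(182), -38), (np.int64(183), -28), (np.int64(191), 28), (np.int64(192), 31), (np.int64(193), 22), (np.int64(207), -19)]
col 330 [(np.int64(182), -27), (np.int64(183), -27), (np.int64(191), 27), (np.int64(192), 30), (np.int64(193), 21), (np.int64(205), -25), (np.int64(206), -38), (np.int64(207), -29)]
cov 210 [(np.
[... 779 characters left out ...]
, -19), (np.int64(226), -19), (np.int64(232), 20), (np.int64(245), -21), (np.int64(309), 22), (np.int64(322), -22), (np.int64(328), 19), (np.int64(329), 21), (np.int64(342), -20), (np.int64(365), 28), (np.int64(366), 32), (np.int64(373), -26), (np.int64(374), -23)]
rins 100 [(np.int64(140), -14), (np.int64(141), -14), (np.int64(144), 23), (np.int64(145), 19), (np.int64(420), 17), (np.int64(421), 13)]
rins 140 [(np.int64(145), -11), (np.int64(192), 14), (np.int64(196), 15), (np.int64(197), 14), (np.int64(414), 13), (np.int64(415), 17)]
recL [ 0.0464 -0.0529] [ 0.5284 -0.2617]
recR [0.0465 0.0531] [ 0.6343 -0.2678]
covL [ 0.0421 -0.051 ] [ 0.53   -0.2662]
covR [0.0421 0.0474] [ 0.6282 -0.2718]
```

>>> {"fn": "apply_moves", "kwargs": {"increments": [{"jaw":-1,"dx":0.0015,"dy":0.0017,"dz":0.0,"spin":-0.002},{"jaw":-1,"dx":0.0015,"dy":0.0017,"dz":0.01,"spin":-0.002},{"jaw":-1,"dx":0.0015,"dy":0.0017,"dz":0.018,"spin":-0.002},{"jaw":-1,"dx":0.0015,"dy":0.0017,"dz":0.023,"spin":-0.002},{"jaw":-1,"dx":0.0015,"dy":0.0017,"dz":0.027,"spin":-0.002},{"jaw":-1,"dx":0.0015,"dy":0.0017,"dz":0.03,"spin":-0.002},{"jaw":-1,"dx":0.0015,"dy":0.0017,"dz":0.032,"spin":-0.002},{"jaw":-1,"dx":0.0015,"dy":0.0017,"dz":0.033,"spin":-0.002},{"jaw":-1,"dx":0.0015,"dy":0.0017,"dz":0.033,"spin":-0.002}]}}

```text
clock: 8.15
ee_pos: [0.5793, -0.3095, 0.0571]
tool_rot: [0.0, 0.727, 0.687, 0.0]
ft_force: [0.7, -0.5, -2.0]
opening: 0.0118
gripper_force: 30.0
```

Run:
```python
from h import *
inc([.58,-.3093,.056],-3.2);s=robot.sense();print(s["ft_force"],s["wrist_torque"])
```

```text
ee [ 0.5793 -0.3095  0.0571] yaw_y -3.24 tilt [ 1.e-04  0.e+00 -1.e+00] inc [0.0002 0.0007 0.0011] spin -0.0008 t 8.15 j [ 0.03  0.71  0.58  1.69 -0.48  0.88  0.76]
[ 0.72646202 -0.51078295 -2.00982953] [-0.10012347  0.0363523   0.05889323]
```

>>> {"fn": "apply_moves", "kwargs": {"increments": [{"jaw":-1,"dx":0,"dy":0,"dz":0.001,"spin":0},{"jaw":-1,"dx":0,"dy":0,"dz":0.002,"spin":0},{"jaw":-1,"dx":0,"dy":0,"dz":0.002,"spin":0}]}}

```text
clock: 8.45
ee_pos: [0.5794, -0.3096, 0.0559]
tool_rot: [0.0, 0.727, 0.687, 0.0]
ft_force: [-1.9, 1.1, 4.9]
opening: 0.0118
gripper_force: 30.0
```

>>> {"fn": "apply_moves", "kwargs": {"increments": [{"jaw":-1,"dx":0,"dy":0,"dz":0.0005,"spin":0},{"jaw":-1,"dx":0,"dy":0,"dz":0.0008,"spin":0},{"jaw":-1,"dx":0,"dy":0,"dz":0.0008,"spin":0}]}}

```text
clock: 8.75
ee_pos: [0.5794, -0.3095, 0.0559]
tool_rot: [0.0, 0.727, 0.687, 0.001]
ft_force: [-4.2, 2.8, 11.3]
opening: 0.0118
gripper_force: 30.0
```

>>> {"fn": "apply_moves", "kwargs": {"increments": [{"jaw":-1,"dx":0,"dy":0,"dz":-0.001,"spin":0},{"jaw":-0.3,"dx":0,"dy":0,"dz":-0.001,"spin":0},{"jaw":-0.3,"dx":0,"dy":0,"dz":-0.001,"spin":0},{"jaw":-0.3,"dx":0,"dy":0,"dz":-0.001,"spin":0},{"jaw":-0.3,"dx":0,"dy":0,"dz":-0.001,"spin":0},{"jaw":-0.3,"dx":0,"dy":0,"dz":-0.03,"spin":0},{"jaw":-0.3,"dx":0,"dy":0,"dz":-0.07,"spin":0},{"jaw":-0.3,"dx":0,"dy":0,"dz":-0.12,"spin":0},{"jaw":-0.3,"dx":0,"dy":0,"dz":-0.16,"spin":0},{"jaw":-0.3,"dx":0,"dy":0,"dz":-0.16,"spin":0},{"jaw":-0.3,"dx":0,"dy":0,"dz":-0.16,"spin":0}]}}

```text
clock: 9.85
ee_pos: [0.5796, -0.3096, 0.2152]
tool_rot: [0.001, 0.727, 0.687, 0.001]
ft_force: [-0.7, 0.8, -0.1]
opening: 0.0305
gripper_force: 0.0
```

Run:
```python
from h import *
inc([.437,.382,.2]);s=robot.sense();print(s["ft_force"],s["opening"])
i=robot.camera_info("wrist");np.save("w5.npy",i,allow_pickle=True)
im=robot.read_camera("wrist");cv2.imwrite("pics/w5.png",im)
```

```text
ee [ 0.5796 -0.3096  0.2152] yaw_y -3.23 tilt [ 2.e-03 -3.e-04 -1.e+00] inc [ 0.6824 -0.1814  0.0147] spin None t 9.85 j [-0.03  0.55  0.68  1.57 -0.37  1.15  0.67]
[-0.69042441  0.78319643 -0.11645187] 0.030530834708315097
```

View pics/w5.png

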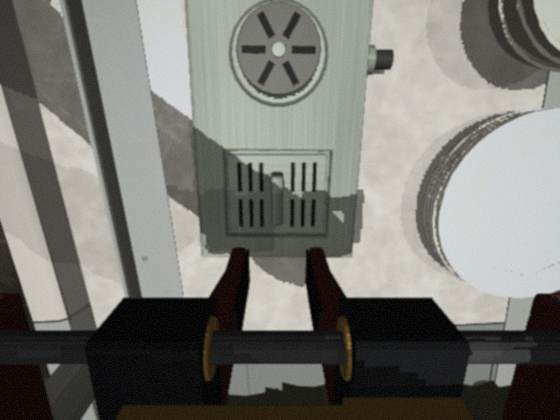

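The cover lies inside the recess, with the recess outline at (226–331, 150–236) evenly around the plate and no tilt. The platform disc is at about (278,48), with its ring around it.

Run:
```python
from h import *
i=wi("w5.npy");im=cv2.imread("pics/w5.png");g=gaussian_filter(cv2.cvtColor(im,6).astype(float),.7)
# platform: radial edge fit
pts=[]
for a in np.linspace(0,2*np.pi,90,endpoint=False):
    r=np.arange(35,46.5,.25);x=278+r*np.cos(a);y=48+r*np.sin(a)
    pr=map_coordinates(g,[y,x],order=1);k=np.gradient(pr).argmax();pts.append((x[k],y[k]))
e=cv2.fitEllipse(np.float32(pts));print("plat ell",e);print("plat",ray(i,*e[0],.066))
P=np.array([ray(i,*p,.066)[:2] for p in pts]);(c,r)=cv2.minEnclosingCircle(np.float32(P));A=np.c_[2*P,np.ones(len(P))];s=np.linalg.lstsq(A,(P**2).sum(1),rcond=None)[0];print("circle",s[:2],np.sqrt(s[2]+s[0]**2+s[1]**2))
# cover quad vs recess
q=[ray(i,u,v,.04)[:2] for u,v in[(226,151),(331,151),(328,237),(226,237)]];print(np.mean(q,0))
t=robot.camera_info("top")
for n,x,y,z in[("purple",122,168,.061),("turq",167,223,.061),("spoon",50,312,.01),("tum1",43,100,.09),("glass",84,237,.061)]: print(n,ray(t,x/2.8+170,y/2.8+145,z).round(3))
w=wi("w1.npy");print("rim",ray(w,371.75,151,0),"foot",ray(w,378,152.5,.061))
print("purple",ray(w,346,220,.05),"turq",ray(w,291,184,.05),"spoon",ray(w,395,65,.01))
```

```text
plat ell ((278.07183837890625, 47.057777404785156), (85.93562316894531, 86.09959411621094), 8.728224754333496)
plat [ 0.58647247 -0.17621129  0.066     ]
circle [ 0.58642372 -0.17747004] 0.03408919929659903
[ 0.57889028 -0.31073496]
purple [0.516 0.335 0.061]
turq [0.451 0.283 0.061]
spoon [0.36  0.423 0.01 ]
tum1 [0.59  0.421 0.09 ]
glass [0.437 0.377 0.061]
rim [0.44365978 0.39000125 0.        ] foot [0.43533932 0.38060421 0.061     ]
purple [0.49968647 0.3366616  0.05      ] turq [0.44494801 0.28958477 0.05      ] spoon [0.35968712 0.42838203 0.01      ]
```

>>> {"fn": "apply_moves", "kwargs": {"increments": [{"jaw":0.36,"dx":0.04,"dy":-0.011,"dz":0,"spin":-0.06},{"jaw":0.36,"dx":0.09,"dy":-0.024,"dz":0,"spin":-0.16},{"jaw":0.36,"dx":0.13,"dy":-0.035,"dz":0,"spin":-0.26},{"jaw":0.36,"dx":0.18,"dy":-0.048,"dz":0,"spin":-0.36},{"jaw":0.36,"dx":0.22,"dy":-0.058,"dz":0,"spin":-0.46},{"jaw":0.36,"dx":0.27,"dy":-0.072,"dz":0,"spin":-0.56},{"jaw":0.36,"dx":0.31,"dy":-0.082,"dz":0,"spin":-0.66},{"jaw":0.36,"dx":0.36,"dy":-0.096,"dz":0,"spin":-0.76},{"jaw":0.36,"dx":0.4,"dy":-0.106,"dz":0,"spin":-0.86},{"jaw":0.36,"dx":0.45,"dy":-0.12,"dz":0,"spin":-0.96},{"jaw":0.36,"dx":0.48,"dy":-0.128,"dz":0,"spin":-1.06},{"jaw":0.36,"dx":0.5,"dy":-0.133,"dz":0,"spin":-1.1}]}}

```text
clock: 11.1
ee_pos: [0.4728, 0.2, 0.2128]
tool_rot: [-0.001, 0.257, 0.966, -0.001]
ft_force: [-0.7, 0.2, 0.1]
opening: 0.0595
gripper_force: 0.0
```

Run:
```python
from h import *
inc([.437,.38,.18],80)
```

```text
ee [0.4728 0.2    0.2128] yaw_y 60.17 tilt [-2.7e-03 -8.0e-04 -1.0e+00] inc [0.1205 0.1384 0.0327] spin -0.3461 t 11.1 j [-0.76  0.24  0.32  1.91 -0.09  1.01  0.65]
```

>>> {"fn": "apply_moves", "kwargs": {"increments": [{"jaw":0.36,"dx":0.03,"dy":0.035,"dz":0,"spin":-0.1},{"jaw":0.36,"dx":0.06,"dy":0.07,"dz":0.01,"spin":-0.2},{"jaw":0.36,"dx":0.09,"dy":0.104,"dz":0.02,"spin":-0.3},{"jaw":0.36,"dx":0.1205,"dy":0.1384,"dz":0.033,"spin":-0.346},{"jaw":0.36,"dx":0.1205,"dy":0.1384,"dz":0.033,"spin":-0.346},{"jaw":0.36,"dx":0.1205,"dy":0.1384,"dz":0.033,"spin":-0.346},{"jaw":0.36,"dx":0.1205,"dy":0.1384,"dz":0.033,"spin":-0.346}]}}

```text
clock: 11.8
ee_pos: [0.4411, 0.3755, 0.1808]
tool_rot: [-0.0, 0.092, 0.996, -0.001]
ft_force: [1.1, -0.3, 0.2]
opening: 0.0596
gripper_force: 0.0
```

Run:
```python
from h import *
inc([.437,.38,.18],80)
i=robot.camera_info("wrist");np.save("w6.npy",i,allow_pickle=True)
im=robot.read_camera("wrist");cv2.imwrite("pics/w6.png",im)
print(proj(i,[.437,.38,.0]),proj(i,[.437,.38,.061]))
cv2.imwrite("pics/c6.png",cv2.resize(im[100:300,150:410],None,fx=2.9,fy=2.9,interpolation=2))
```

```text
ee [0.4411 0.3755 0.1808] yaw_y 79.43 tilt [-3.0e-04 -1.8e-03 -1.0e+00] inc [0.0048 0.0036 0.0007] spin -0.01 t 11.8 j [-0.93  0.39  0.19  1.78 -0.08  0.98  0.67]
(np.float64(280.3907704383378), np.float64(189.7875756036784)) (np.float64(280.9829442208588), np.float64(205.90857872772787))
```

View pics/c6.png

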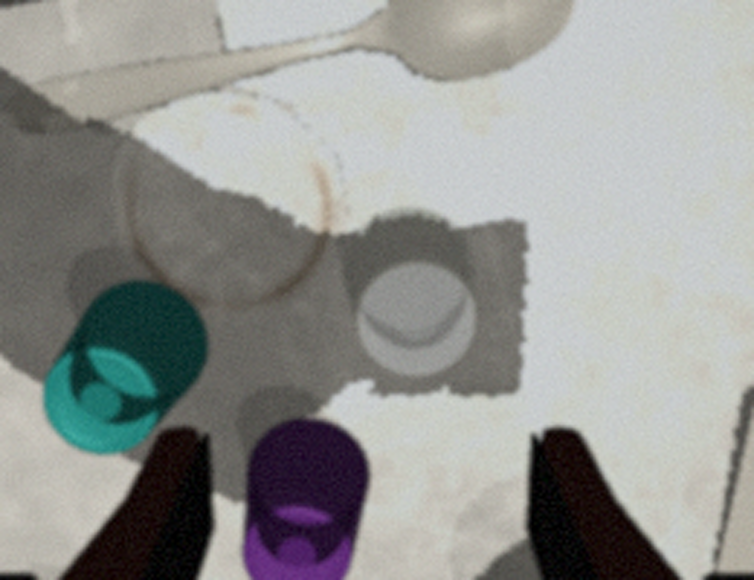

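The foot disc is centred at crop (416,319), which is full-frame (293.4,210). The rim ellipse is centred near crop (412,276), full-frame (292,195). Spoon, turquoise and purple glasses are clear of the jaws.

Run:
```python
from h import *
i=wi("w6.npy")
print("foot",ray(i,293.4,210,.061),"rim",ray(i,292,195.2,0))
print("foot dia",[ray(i,150+x/2.9,210,.061)[:2].round(4) for x in(357,475)])
inc([.440,.3875,.03],80)
```

```text
foot [0.44261905 0.38996658 0.061     ] rim [0.44497024 0.39096031 0.        ]
foot dia [array([0.4394, 0.3726]), array([0.4459, 0.4074])]
ee [0.4412 0.3755 0.1812] yaw_y 79.41 tilt [ 1.0e-04 -1.1e-03 -1.0e+00] inc [0.0034 0.0117 0.1512] spin -0.0103 t 11.85 j [-0.93  0.38  0.19  1.78 -0.08  0.98  0.67]
```

>>> {"fn": "apply_moves", "kwargs": {"squeeze": 30, "increments": [{"jaw":0.36,"dx":0.0,"dy":0.0152,"dz":0.02,"spin":-0.01},{"jaw":0.36,"dx":0.0,"dy":0.0152,"dz":0.06,"spin":-0.01},{"jaw":0.36,"dx":0.0,"dy":0.0152,"dz":0.1,"spin":-0.01},{"jaw":0.36,"dx":0.0,"dy":0.0152,"dz":0.13,"spin":-0.01},{"jaw":0.36,"dx":0.0,"dy":0.0152,"dz":0.154,"spin":-0.01},{"jaw":0.36,"dx":0.0,"dy":0.0152,"dz":0.154,"spin":-0.01},{"jaw":0.2,"dx":0.0,"dy":0.0152,"dz":0.154,"spin":-0.01},{"jaw":0.08,"dx":0.0,"dy":0.0152,"dz":0.154,"spin":-0.01},{"jaw":0.0,"dx":0.0,"dy":0.0152,"dz":0.154,"spin":-0.01},{"jaw":-0.3,"dx":0.0,"dy":0.0152,"dz":0.154,"spin":-0.01},{"jaw":-0.3,"dx":0.0,"dy":0.0152,"dz":0.154,"spin":-0.01},{"jaw":-0.3,"dx":0.0,"dy":0.0152,"dz":0.154,"spin":-0.01}]}}

```text
clock: 13.05
ee_pos: [0.4438, 0.3929, 0.0287]
tool_rot: [0.001, 0.086, 0.996, 0.001]
ft_force: [-0.7, -1.2, 7.9]
opening: 0.0425
gripper_force: 30.2
```

>>> {"fn": "apply_moves", "kwargs": {"increments": [{"jaw":-0.3,"dx":0,"dy":0,"dz":-0.01,"spin":0},{"jaw":-0.3,"dx":0,"dy":0,"dz":-0.04,"spin":0},{"jaw":-0.3,"dx":0,"dy":0,"dz":-0.08,"spin":0},{"jaw":-0.3,"dx":0,"dy":0,"dz":-0.12,"spin":0},{"jaw":-0.3,"dx":-0.01,"dy":-0.0225,"dz":-0.15,"spin":0},{"jaw":-0.3,"dx":-0.025,"dy":-0.056,"dz":-0.17,"spin":0},{"jaw":-0.3,"dx":-0.042,"dy":-0.095,"dz":-0.17,"spin":0},{"jaw":-0.3,"dx":-0.06,"dy":-0.135,"dz":-0.17,"spin":0},{"jaw":-0.3,"dx":-0.078,"dy":-0.176,"dz":-0.17,"spin":0},{"jaw":-0.3,"dx":-0.096,"dy":-0.216,"dz":-0.17,"spin":0},{"jaw":-0.3,"dx":-0.114,"dy":-0.257,"dz":-0.17,"spin":0},{"jaw":-0.3,"dx":-0.125,"dy":-0.282,"dz":-0.17,"spin":0}]}}

```text
clock: 14.25
ee_pos: [0.5184, 0.0895, 0.1982]
tool_rot: [0.0, 0.087, 0.996, -0.0]
ft_force: [0.5, -0.0, -0.6]
opening: 0.0426
gripper_force: 29.8
```

>>> {"fn": "apply_moves", "kwargs": {"increments": [{"jaw":-0.3,"dx":-0.015,"dy":-0.034,"dz":0,"spin":0},{"jaw":-0.3,"dx":-0.033,"dy":-0.074,"dz":0,"spin":0},{"jaw":-0.3,"dx":-0.051,"dy":-0.115,"dz":0,"spin":0},{"jaw":-0.3,"dx":-0.069,"dy":-0.155,"dz":0,"spin":0},{"jaw":-0.3,"dx":-0.087,"dy":-0.196,"dz":0,"spin":0},{"jaw":-0.3,"dx":-0.103,"dy":-0.232,"dz":0,"spin":0},{"jaw":-0.3,"dx":-0.113,"dy":-0.255,"dz":0,"spin":0},{"jaw":-0.3,"dx":-0.113,"dy":-0.255,"dz":0,"spin":0},{"jaw":-0.3,"dx":-0.113,"dy":-0.255,"dz":0.03,"spin":0},{"jaw":-0.3,"dx":-0.113,"dy":-0.255,"dz":0.06,"spin":0},{"jaw":-0.3,"dx":-0.113,"dy":-0.255,"dz":0.06,"spin":0}]}}

```text
clock: 15.35
ee_pos: [0.5835, -0.1749, 0.1341]
tool_rot: [-0.003, 0.085, 0.996, 0.001]
ft_force: [-0.7, 1.2, -0.7]
opening: 0.0425
gripper_force: 29.8
```

Run:
```python
from h import *
inc([.5866,-.1775,.0967],80);s=robot.sense();print(s["opening"],s["gripper_force"],s["ft_force"])
i=robot.camera_info("wrist");np.save("w7.npy",i,allow_pickle=True)
im=robot.read_camera("wrist");cv2.imwrite("pics/w7.png",im)
for n in("top","scene"):cv2.imwrite(f"pics/{n}7.png",robot.read_camera(n))
print(proj(i,[.5866,-.1775,.066]),proj(i,[*s["ee_pos"][:2],s["ee_pos"][2]+.0323]))
```

```text
ee [ 0.5835 -0.1749  0.1341] yaw_y 80.26 tilt [-0.0064  0.0023 -1.    ] inc [-0.0037 -0.0021  0.0374] spin 0.0046 t 15.35 j [-0.06  0.5   0.38  1.75 -0.22  0.93  1.81]
0.04247970774545518 29.794536624067405 [-0.73594181  1.22375624 -0.73915488]
(np.float64(273.51698996837644), np.float64(237.20685318288508)) (np.float64(276.1675534913329), np.float64(315.4243403308872))
```

>>> {"fn": "apply_moves", "kwargs": {"increments": [{"jaw":-0.3,"dx":-0.0039,"dy":-0.0021,"dz":0,"spin":0},{"jaw":-0.3,"dx":-0.0039,"dy":-0.0021,"dz":0.02,"spin":0},{"jaw":-0.3,"dx":-0.0039,"dy":-0.0021,"dz":0.03,"spin":0},{"jaw":-0.3,"dx":-0.0039,"dy":-0.0021,"dz":0.035,"spin":0},{"jaw":-0.3,"dx":-0.0039,"dy":-0.0021,"dz":0.035,"spin":0},{"jaw":-0.3,"dx":-0.0039,"dy":-0.0021,"dz":0.035,"spin":0}]}}

```text
clock: 16.1
ee_pos: [0.5897, -0.1802, 0.1029]
tool_rot: [0.0, 0.086, 0.996, -0.0]
ft_force: [0.5, 0.0, -0.9]
opening: 0.0425
gripper_force: 29.8
```

Run:
```python
from h import *
inc([.5868,-.1775,.0947],80);s=robot.sense();print(s["opening"],s["ft_force"],s["wrist_torque"])
```

```text
ee [ 0.5897 -0.1802  0.1029] yaw_y 80.18 tilt [ 5.e-04 -1.e-04 -1.e+00] inc [0.0033 0.0021 0.0082] spin 0.0031 t 16.1 j [-0.04  0.55  0.36  1.76 -0.24  0.87  1.83]
0.04247663430565478 [ 0.47724852  0.04486249 -0.86696747] [-0.05368991 -0.01559945  0.03781412]
```

>>> {"fn": "apply_moves", "kwargs": {"increments": [{"jaw":-0.3,"dx":0.003,"dy":0.002,"dz":0,"spin":0},{"jaw":-0.3,"dx":0.003,"dy":0.002,"dz":0,"spin":0},{"jaw":-0.3,"dx":0.003,"dy":0.002,"dz":0.003,"spin":0},{"jaw":-0.3,"dx":0.003,"dy":0.002,"dz":0.006,"spin":0},{"jaw":-0.3,"dx":0.003,"dy":0.002,"dz":0.006,"spin":0}]}}

```text
clock: 16.6
ee_pos: [0.5865, -0.1774, 0.0958]
tool_rot: [-0.0, 0.085, 0.996, 0.0]
ft_force: [-0.6, -0.5, -0.3]
opening: 0.0423
gripper_force: 29.8
```

Run:
```python
from h import *
inc([.5868,-.1775,.0947],80);s=robot.sense();print(s["opening"],s["ft_force"],s["wrist_torque"])
```

```text
ee [ 0.5865 -0.1774  0.0958] yaw_y 80.19 tilt [-8.e-04  2.e-04 -1.e+00] inc [-0.0003 -0.0001  0.0011] spin 0.0033 t 16.6 j [-0.04  0.55  0.36  1.78 -0.25  0.85  1.83]
0.04233509363309794 [-0.6101161  -0.54990021 -0.31116562] [0.03103924 0.0230846  0.00485869]
```

Above contact by about 1 mm. Find the contact.

>>> {"fn": "apply_moves", "kwargs": {"increments": [{"jaw":-0.3,"dx":0,"dy":0,"dz":0.001,"spin":0},{"jaw":-0.3,"dx":0,"dy":0,"dz":0.002,"spin":0},{"jaw":-0.3,"dx":0,"dy":0,"dz":0.002,"spin":0},{"jaw":-0.3,"dx":0,"dy":0,"dz":0.002,"spin":0}]}}

```text
clock: 17.0
ee_pos: [0.5869, -0.1776, 0.0946]
tool_rot: [0.0, 0.086, 0.996, 0.0]
ft_force: [-2.0, 0.2, 1.9]
opening: 0.0422
gripper_force: 30.0
```

>>> {"fn": "apply_moves", "kwargs": {"increments": [{"jaw":-0.3,"dx":0,"dy":0,"dz":0.002,"spin":0},{"jaw":-0.3,"dx":0,"dy":0,"dz":0.004,"spin":0},{"jaw":-0.3,"dx":0,"dy":0,"dz":0.004,"spin":0},{"jaw":-0.3,"dx":0,"dy":0,"dz":0.004,"spin":0}]}}

```text
clock: 17.4
ee_pos: [0.5869, -0.1776, 0.0904]
tool_rot: [0.0, 0.086, 0.996, -0.0]
ft_force: [-0.5, 0.1, 4.5]
opening: 0.0424
gripper_force: 30.1
```

>>> {"fn": "apply_moves", "kwargs": {"increments": [{"jaw":-0.3,"dx":0,"dy":0,"dz":0.002,"spin":0},{"jaw":-0.3,"dx":0,"dy":0,"dz":0.004,"spin":0},{"jaw":-0.3,"dx":0,"dy":0,"dz":0.006,"spin":0},{"jaw":-0.3,"dx":0,"dy":0,"dz":0.006,"spin":0},{"jaw":-0.3,"dx":0,"dy":0,"dz":0.006,"spin":0},{"jaw":-0.3,"dx":0,"dy":0,"dz":0.006,"spin":0},{"jaw":-0.3,"dx":0,"dy":0,"dz":0.006,"spin":0}]}}

```text
clock: 18.1
ee_pos: [0.5869, -0.1776, 0.0845]
tool_rot: [0.0, 0.086, 0.996, 0.0]
ft_force: [-2.4, 0.8, 5.7]
opening: 0.0424
gripper_force: 30.2
```

Run:
```python
from h import *
inc([.5869,-.1776,.0847],80);s=robot.sense();print(s["opening"],s["ft_force"],s["wrist_torque"])
cv2.imwrite("pics/t8.png",robot.read_camera("top"));im=robot.read_camera("wrist");i=robot.camera_info("wrist");cv2.imwrite("pics/w8.png",im);np.save("w8.npy",i,allow_pickle=True)
# platform edge (near side/sides visible) at z=.056
g=gaussian_filter(cv2.cvtColor(im,6).astype(float),.7)
P=[];c=np.array([.5869,-.1776])
for a in np.radians(range(0,360,6)):
    r=np.arange(.030,.043,.0003);q=np.array([proj(i,[c[0]+k*np.cos(a),c[1]+k*np.sin(a),.056]) for k in r])
    if q.min()<2 or q[:,0].max()>557 or q[:,1].max()>290: continue
    d=np.gradient(map_coordinates(g,[q[:,1],q[:,0]],order=1));k=abs(d).argmax();P.append((round(np.degrees(a)),round(r[k]*1e3,1),int(d[k])))
print(P)
```

```text
ee [ 0.5869 -0.1776  0.0845] yaw_y 80.18 tilt [ 3.e-04 -0.e+00 -1.e+00] inc [ 0.     -0.     -0.0002] spin 0.0032 t 18.1 j [-0.04  0.57  0.35  1.79 -0.25  0.83  1.84]
0.042361312372153404 [-2.35473224  0.83210152  5.72454016] [0.13242477 0.4697739  0.01524042]
[(48, np.float64(30.9), -6), (54, np.float64(36.0), 2), (60, np.float64(31.8), 2), (66, np.float64(42.0), 9), (72, np.float64(38.7), 10), (78, np.float64(36.6), 21), (84, np.float64(35.1), 26), (90, np.float64(34.8), 22), (96, np.float64(35.4), 23), (102, np.float64(35.4), 22), (108, np.float64(35.7), 6), (114, np.float64(36.0), 7), (120, np.float64(36.0), 7), (126, np.float64(36.3), 6), (132, np.float64(40.5), 16), (138, np.float64(37.5), 12), (144, np.float64(36.9), 19), (150, np.float64(42.9), 7), (156, np.float64(37.2), 7), (162, np.float64(37.5), 6), (168, np.float64(37.2), 7), (174, np.float64(37.2), 7), (180, np.float64(31.5), 6), (186, np.float64(37.2), 7), (192, np.float64(37.5), 6), (198, np.float64(37.2), 7), (204, np.float64(37.2), 6), (210, np.float64(36.9), 6), (216, np.float64(36.9), 6), (222, np.float64(36.9), 6), (228, np.float64(36.3), 5), (234, np.float64(31.5), 7), (240, np.float64(31.5), 7), (246, np.float64(35.7), 7), (252, np.float64(35.7), 7), (258, np.float64(34.8), 9), (264, np.float64(36.3), 12), (270, np.float64(38.7), 8), (276, np.float64(41.4), 8), (282, np.float64(32.4), 1), (288, np.float64(34.8), 1)]
```

Run:
```python
from h import *
F=[]
for k in range(12):
    im=robot.read_camera("wrist");F.append(robot.sense()["ft_force"])
print("ft",np.mean(F,0),np.std(F,0)); cv2.imwrite("pics/w9.png",im)
def rad(img,i,c,z):
    g=gaussian_filter(cv2.cvtColor(cv2.imread(img),6).astype(float),.7);P=[]
    for a in np.radians(range(0,360,6)):
        r=np.arange(.030,.041,.0002);q=np.array([proj(i,[c[0]+k*np.cos(a),c[1]+k*np.sin(a),z]) for k in r])
        if q.min()<2 or q[:,0].max()>557 or q[:,1].max()>290: continue
        d=np.gradient(map_coordinates(g,[q[:,1],q[:,0]],order=1));k=d.argmax()
        if d[k]>2 and 3<k<len(r)-4: P.append(c+r[k]*np.array([np.cos(a),np.sin(a)]))
    P=np.array(P)
    for _ in range(3):
        s=np.linalg.lstsq(np.c_[2*P,np.ones(len(P))],(P**2).sum(1),rcond=None)[0];R=np.sqrt(s[2]+s[0]**2+s[1]**2)
        e=abs(np.linalg.norm(P-s[:2],axis=1)-R);P=P[e<=max(np.percentile(e,85),5e-4)]
    print(img,z,len(P),s[:2].round(4),R.round(5),e.max().round(4))
c=np.array([.5868,-.1776])
rad("pics/w7.png",wi("w7.npy"),c,.066)
for z in(.056,.058,.060,.062): rad("pics/w9.png",wi("w8.npy"),c,z)
```

```text
ft [-2.18879141  0.22738351  6.43736218] [0.43838261 0.38309905 0.37846068]
pics/w7.png 0.066 29 [ 0.5855 -0.1776] 0.03572 0.0006
pics/w9.png 0.056 23 [ 0.5847 -0.1776] 0.03518 0.0003
pics/w9.png 0.058 23 [ 0.5839 -0.1773] 0.03488 0.0003
pics/w9.png 0.06 22 [ 0.5831 -0.1772] 0.03446 0.0007
pics/w9.png 0.062 21 [ 0.5826 -0.177 ] 0.03433 0.001
```

Kinematics show a 10.2 mm press. The platform edge fits a height of about 55 mm, and the spring force of about 7 N agrees. The glass is centred within about 2 mm and held at 30 N.

```bash
python3 -c "
from workcell import robot
print(robot.sign_off())"
```

```text
the job is handed in; nothing more can be done
None
```

The job is handed in: the drain cover sits flush in its recess, pushed down with about 13 N and released, and the gripper holds the small glass mouth down near the middle of the platform (within about 2 mm), pressing it about 10 mm; I spent my last camera view before the glass grasp, so the end state rests on measurements, and I didn't re-check the other things on the counter.

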